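Brew the right size: close the capsule machine and touch the key that suits the cup

ROBOT

A 6-joint arm with a two-finger parallel gripper is mounted at the origin on a cart in front of the work surface, level with it; the furniture and walls round the work are solid. World frame = base frame: x ahead of the robot, y to its left, z up, the work surface at z = 0. Lengths are in m, angles in rad, forces in N, time in s.
With the tool pointing down it reaches from about 0.3 to 0.875 m from the base axis. Payload 6.4 kg.
Tool frame: the origin (TCP) lies at the very end of the fingers, on their centre line; the grasp point (between the pads) lies 19 mm behind it; z points along the fingers, y is the line along which they close (so a half turn about z gives the same grasp; the last joint's range is limited). The gripper opens to 85 mm and grips with 20 to 120 N. Pads are 22 mm wide; open, the fingers measure 114 mm over their backs; the gripper's body (76 mm by 85 mm) begins 54 mm behind the grasp point. The pads swing forward as they close: fully open they stand 13 mm farther back than shut.
Start: joints at [0.998, 0.181, 1.607, -0, 1.354, -0.206], TCP at [0.206, 0.537, 0.231] pointing down, gripper open.
Joint ranges: [-2.99, 2.99], [-0.89, 2.07], [0.3, 2.58], [-1.14, 4.28], [0, 2.63], [-3.12, 3.12]. Speed limits (rad/s): [2.57, 2.57, 3.01, 3.14, 3.14, 3.14].

INTERFACE

Orientations are given as a rotation vector (axis times angle).
In Python, from plant import env, command_gripper, solve_ik, viewer, ticket gives the robot as it stands. Calls block until the motion is done:
- env.move_ptp(position, orientation): joint-space move of the TCP to a pose.
- env.move_linear(position, frame=None, v=0.15, until_force=None): straight line of the TCP; frame=None keeps the orientation; v is the mean speed in m/s. With until_force (N) it stops when the force on the tool has changed by that much, and returns True; else False.
- env.movej(angles): joint-space move.
- command_gripper(opening, grasp_force=None): finger opening in m; grasp_force is the grip in N (None keeps the last); returns when the fingers have stopped.
- env.sleep(seconds).
- solve_ik(position, orientation): joint angles nearest the present ones, or None.
- env.read_state(): the state.
- viewer.grab_frame(name): name is "scene" or "top"; returns a dict with "image" (480x640x3 uint8, blue, green, red), "z_map" (480x640 float32, m along the optical axis (not along the pixel's ray), 0 where there is no reading), "fovy" (degrees; the focal length in pixels is half the picture's height over the tangent of half this angle, whatever the lens; pixels are square), "cx", "cy" (the principal point, pixels), "R" (3x3) and "t" (3): a world point X has camera coordinates R X + t. Camera axes: x right, y down, z forward; pixel columns grow to the right and rows downward; lengths in m; the calibration is good to about 2 mm. A picture is of the moment at which its call begins.
A pose or a line that the arm cannot do raises env.MotionError and nothing moves.
- ticket.job_done(): hands the job in; it is judged then, once.
The state is a dict: "t": time; "q": joint angles; "joint_velocities": joint speeds; "joint_torque": joint torques, N m; "tcp_pos": TCP position; "orientation": TCP orientation; "contact_force": force on the tool from outside, world axes, zero at the start; "wrist_torque": the same for the moment, N m; "finger_gap": finger opening in m; "finger_force": force on a finger pad.
Only numpy, scipy, OpenCV 4.12 (cv2) and the standard library are available. Lean on these libraries where they do the work, as an engineer would, in place of code of your own. Each camera call takes 0.05 s, during which the arm holds its last target. There are 200 camera calls.

TASK

The capsule coffee machine is loaded and one of two cups stands under its spout. Push the raised lever on top fully down with your fingertips, then lightly press the brew key that suits the cup under the spout (the long oblong key for the mug with a handle, the small round key for the little espresso cup), let it spring back and withdraw. Never press the other key, press no key before the lever is down, do not shove the machine, do not touch the cups and leave everything else where it stands; nothing is gripped or lifted.

Things in the scene. Friction and masses are not known exactly. Their poses are not given: they have to be found in the camera images.
- coffee_machine: Capsule coffee machine, black, aluminium top deck, loose on the worktop (3.2 kg): 270 mm deep (x), 126 wide (y), deck at z 190. Origin: centre of its underside; the front faces its -x, z up. Drip grid at z 18 in front, below the brewing head (x -113 to +92); clear tank behind (x +95 to +134, top z 185). On the deck from front to back: two keys (x -85), the lever (shut: x -40 to +88).
- brew_lever (a joint): Lever angle, rad: 0 shut and level (hard stop), grows as its front end rises; 0.65 to 1.0 at the start. Aluminium paddle 44 mm wide, 8 thick; at its free end, 114 mm from the hinge, a black bar of radius 6.5. Raised, its upper face looks up and back. Shut, that face is at machine z 210. Friction holds it anywhere: 0.22 N m turns it (2.3 N at 95 mm).
- lever_pad (a point): Point on the middle of the lever's upper face, 95 mm from the hinge axis, 4 mm above the paddle's mid plane; moves with the lever. Its axes are the lever's: x along the paddle towards the hinge, z out of the upper face.
- lever_hinge (a point): Point on the lever's hinge axis (which lies along the machine's y), midway between the lugs, at x +80, y 0, z 206 mm of the machine.
- key_long (a joint): Travel of the long key, m: 0 up, 0.005 fully down; counts as pressed from 0.0035. Springs back; 1.4 N starts it, 3.6 N takes it fully down, then a hard stop.
- key_long_top (a point): Centre of the top of the long key: an oblong steel key 18 mm (x) by 34 mm (y) at machine x -85, y +28 mm (left as seen from the front by the robot), its top 9 mm above the deck, z 199 mm.
- key_short (a joint): Travel of the small round key, m: as for the long key (same spring).
- key_short_top (a point): Centre of the top of the small round steel key, 16 mm across, at machine x -85, y -28 mm (right), its top at z 199 mm.
- spout (a point): Between the two nozzle tips of the spout, at machine x -70, y 0, z 106 mm. The cup to be filled stands on the grid below it, its origin within 20 mm of it in plan; the other cup is over 150 mm away on the chopping board.
- mug: Speckled off-white mug, 82 mm across, 76 high, with one handle (115 mm over the handle). Origin on its underside; the bowl's centre is 16 mm from it along +y, the handle points to -y. Under the spout or on the chopping board.
- espresso_cup: Small beige cup without handle, 47 mm across, 62 high. Origin: centre of its underside. In the one of the two places where the mug is not.
- board: Beech chopping board, 398 x 205 x 18 mm, flat on the worktop to the right of the machine, with the spare cup, the jar and the teaspoon on it. Origin: centre of its underside.
- sugar_jar: Glass jar with a screw lid, 95 mm across, 141 high, on the board. Origin: centre of its underside. A bystander.
- teaspoon: Teaspoon, 138 x 28 x 12 mm, lying on the board. Origin: its middle, underside. A bystander.
- canister: White canister with a knobbed lid, 87 mm across, 120 high, on the worktop left of the machine. Origin: centre of its underside. A bystander.
- milk_jug: Stoneware jug, 116 x 150 x 126 mm high, on the front strip of the worktop before the sink. Origin: middle of its underside. A bystander.
Mind the look-alikes: they are no part of the job. What is shaped like the espresso_cup but pink is not meant.

How it is judged:
By the outcome, as a careful person would: the job done as asked, in the order asked, and still so for the second after the job is handed in, with the robot touching nothing.
It also fails if it takes over 43 s, if anything falls off the work surface, if the arm or the gripper's body presses on something with over 40 N, if the wrist force passes 120 N, or if a joint passes its speed limit or range.

## Working session

There is one attempt and no reset: what is moved stays moved. The work goes in short steps, each a Python script; the robot and the scene stay as the last script left them, time stands still between calls to the robot, and variables do not carry over. Pictures are saved under pics/ and viewed, at most 10 in all, crops included, and the job is handed in when it is done.

```bash
mkdir -p pics
cat > h.py <<'E'
import numpy as np, cv2
from plant import env, command_gripper, solve_ik, viewer, ticket
def grab(n):
    f=viewer.grab_frame(n); np.savez('pics/%s.npz'%n,**f); return f
def cam(f):
    fl=240/np.tan(np.radians(float(f['fovy']))/2); return fl,float(f['cx']),float(f['cy']),np.array(f['R']),np.array(f['t'])
def cloud(f):
    fl,cx,cy,R,t=cam(f); z=f['z_map']; v,u=np.mgrid[:480,:640]
    P=np.stack([(u-cx)/fl*z,(v-cy)/fl*z,z],-1); return (P-t)@R
def ray(f,u,v,h):
    fl,cx,cy,R,t=cam(f); d=R.T@np.array([(u-cx)/fl,(v-cy)/fl,1]); c=-R.T@t
    return c+d*(h-c[2])/d[2]
def proj(f,X):
    fl,cx,cy,R,t=cam(f); p=R@np.array(X)+t; return p[0]/p[2]*fl+cx,p[1]/p[2]*fl+cy
E
python3 - <<'E'
from h import *
for n in('scene','top'):
    f=grab(n); cv2.imwrite(f'pics/{n}0.png',f['image']); fl,cx,cy,R,t=cam(f); print(n,fl,cx,cy,-R.T@t,R[2],(f['z_map']>0).mean())
s=env.read_state(); print(s['t'],s['orientation'],s['contact_force'])
E
```

```text
scene 475.4609253426432 306.16543420268937 232.79987766894453 [-0.21236272 -0.60077309  0.5770058 ] [ 0.70316443  0.55916438 -0.43919811] 0.9960286458333333
top 591.3307595672226 332.85560919061237 239.8068064798961 [ 0.36773957 -0.05687518  1.40481811] [ 0.11771366  0.01514617 -0.99293207] 0.995869140625
0.1 [-5.72895778e-01 -3.08827966e+00  2.29518404e-03] [1.00274714 0.61327708 0.08399954]
```

View pics/scene0.png

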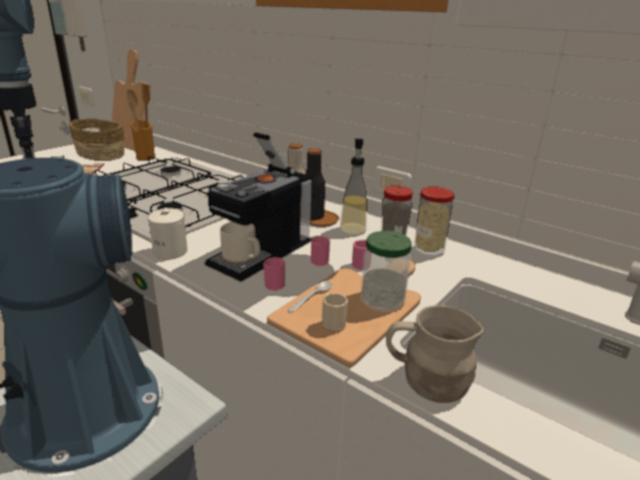

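View pics/top0.png

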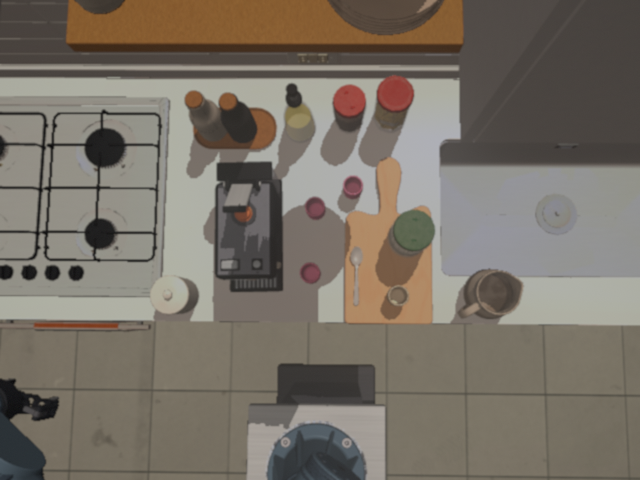

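The mug with its handle (scene 238,242; handle 254,247) stands under the spout and the beige espresso cup (335,312) is on the board. The pink cups (275,273), (320,250) and (360,255) are look-alikes. In the top view the keys are at about (229,265) oblong and (257,265) round, and the lever is at (240,193). Next I'll measure these and check a crop.

Run:
```python
import numpy as np,cv2
from h import *
F={n:dict(np.load(f'pics/{n}.npz')) for n in('scene','top')}
a=F['top']['image'][155:300,205:295]; b=F['scene']['image'][125:280,200:320]
a=cv2.resize(a,None,fx=4,fy=4,interpolation=2);b=cv2.resize(b,None,fx=3.6,fy=3.6,interpolation=2)
H=max(a.shape[0],b.shape[0]); p=lambda i:cv2.copyMakeBorder(i,0,H-i.shape[0],0,0,0)
cv2.imwrite('pics/crop.png',np.hstack([p(a),p(b)]))
for n in F:
    f=F[n];P=cloud(f);Z=P[...,2]
    m=(abs(Z-.19)<.006)&(P[...,0]>.3)&(P[...,0]<.75)&(P[...,1]>0)&(P[...,1]<.3)
    X=P[m]; r=cv2.minAreaRect((X[:,:2]*1000).astype(np.float32)); print(n,m.sum(),r,np.median(X[:,2]))
f=F['top']
for uv in [(229,265),(257,265)]: print(uv,ray(f,*uv,.199),cloud(f)[uv[1],uv[0]])
P=cloud(f); m=(P[...,2]>.222)&(P[...,2]<.36)&(P[...,0]>.4)&(P[...,0]<.72)&(P[...,1]>.05)&(P[...,1]<.25)
v,u=np.nonzero(m); print('lever px',m.sum(),u.min(),u.max(),v.min(),v.max(), P[m].min(0),P[m].max(0))
Ps=cloud(F['scene']); ms=(Ps[...,2]>.222)&(Ps[...,2]<.36)&(Ps[...,0]>.4)&(Ps[...,0]<.72)&(Ps[...,1]>.05)&(Ps[...,1]<.25)
print('scene lever',ms.sum(),Ps[ms].min(0),Ps[ms].max(0))
```

```text
scene 1625 ((556.6996459960938, 144.107177734375), (245.69400024414062, 118.71060943603516), 1.2370936870574951) 0.1903178402381625
top 4592 ((556.0374145507812, 148.31825256347656), (244.6571044921875, 121.32554626464844), 1.9320714473724365) 0.18898451497503807
(229, 265) [0.45709456 0.17379066 0.199     ] [0.45726233 0.17422375 0.19673598]
(257, 265) [0.45756974 0.11632596 0.199     ] [0.45768228 0.11654294 0.19748935]
lever px 590 222 251 184 212 [0.55077488 0.12708105 0.22205233] [0.62052313 0.1717423  0.31097739]
scene lever 434 [0.55033142 0.12441284 0.2221994 ] [0.61797029 0.17182621 0.30481164]
```

View pics/crop.png

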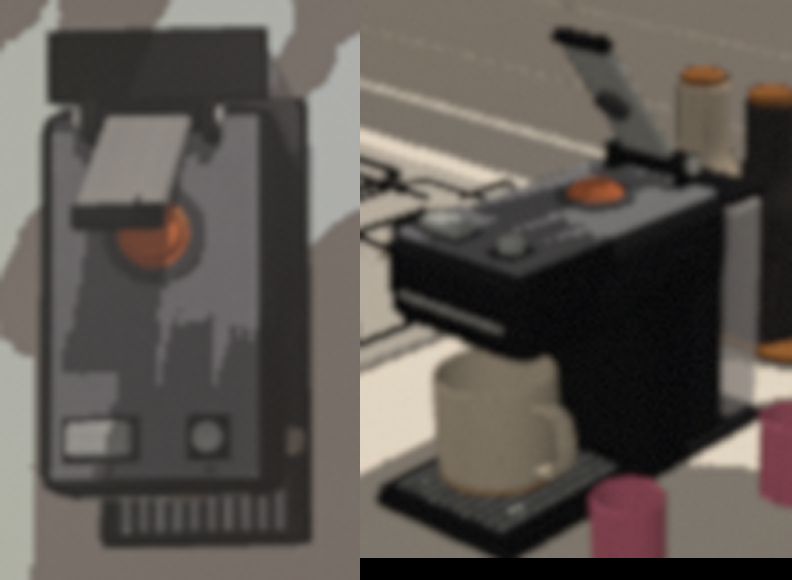

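The crop confirms it: the mug with its handle is under the spout, so I press the long key, which is the oblong one at crop (97,438). The lever is raised about 0.97 rad and the machine origin is near (0.543, 0.146). I'll push the lever down first.

```bash
cat >> h.py <<'E'
O1=np.array([0,np.pi,0.]);O2=np.array([np.pi,0,0.])
def st(m=''):
    s=env.read_state(); print(m,round(s['t'],2),np.round(s['tcp_pos'],4),np.round(s['contact_force'],1))
E
python3 - <<'E'
from h import *
command_gripper(0.0)
env.move_linear([.206,.537,.40],v=.3); st('up')
q0=np.array(env.read_state()['q'])
c=[(np.abs(q-q0).max(),o) for o in(O1,O2) if (q:=solve_ik([.63,.147,.38],o)) is not None]
c.sort(key=lambda a:a[0]); print(c); o=c[0][1]; np.save('o.npy',o)
env.move_ptp([.63,.147,.38],o); st('above')
h=np.array([.624,.206])
def tcp(th,r=.095,off=.004):
    C=h+r*np.array([-np.cos(th),np.sin(th)])+off*np.array([np.sin(th),np.cos(th)]); return [C[0]+.011,.147,C[1]]
env.move_linear(tcp(1.0,off=.025),v=.15); st('near')
for th in(.95,.8,.6,.4,.2,.1):
    env.move_linear(tcp(th),v=.08); st(th)
p=tcp(0); print(env.move_linear([p[0],.147,.200],v=.02,until_force=12)); st('down')
E
```

```text
up 1.57 [0.2059 0.5368 0.3995] [ 0.6 -0.  -1.1]
[(np.float64(1.3188848162857951), array([0.        , 3.14159265, 0.        ])), (np.float64(1.8227078373039984), array([3.14159265, 0.        , 0.        ]))]
above 3.65 [0.6297 0.148  0.3801] [-0.9  1.  -0. ]
near 4.37 [0.6053 0.1473 0.3007] [ 1.5 -0.1  0.2]
0.95 4.84 [0.5835 0.147  0.2865] [ 0.3 -1.2  0.1]
0.8 5.17 [0.5719 0.147  0.2772] [-0.1  0.5  0.1]
0.6 5.55 [0.5587 0.1471 0.2627] [-0.5 -0.   0.6]
0.4 5.93 [0.5487 0.1471 0.2464] [ 0.5 -0.1  0.1]
0.2 6.32 [0.5419 0.147  0.2278] [-0.4 -0.2 -0. ]
0.1 6.58 [0.5403 0.147  0.2187] [ 0.9 -0.3  0.8]
True
down 7.18 [0.5403 0.147  0.2099] [-1.8 -0.5  6.8]
```

Run:
```python
from h import *
env.move_linear([.5403,.147,.200],v=.02,until_force=15); st('press')
env.move_linear([.5403,.147,.30],v=.15); env.move_linear([.50,-.10,.36],v=.25); st('clear')
G={}
for n in('top','scene'):
    f=G[n]=grab(n); P=cloud(f)
    m=(P[...,2]>.201)&(P[...,2]<.23)&(P[...,0]>.49)&(P[...,0]<.66)&(P[...,1]>.11)&(P[...,1]<.185); X=P[m]
    print(n,m.sum(),X.min(0),X.max(0),np.median(X,0)); 
f=G['top']; I=f['image']; P=cloud(f)
g=I.min(2); m=((g>115)&(P[...,2]>.18)&(P[...,2]<.21)&(P[...,0]>.43)&(P[...,0]<.485)&(P[...,1]>.08)&(P[...,1]<.22)).astype(np.uint8)
for c in cv2.findContours(m,0,2)[0]:
    (u,v),wh,a=cv2.minAreaRect(c); print((u,v),wh,ray(f,u,v,.199))
a=cv2.resize(I[155:300,205:295],None,fx=4,fy=4,interpolation=2);b=cv2.resize(G['scene']['image'][125:280,200:320],None,fx=3.6,fy=3.6,interpolation=2)
b=cv2.copyMakeBorder(b,0,a.shape[0]-b.shape[0],0,0,0); cv2.imwrite('pics/crop2.png',np.hstack([a,b]))
```

```text
press 7.43 [0.5404 0.147  0.2099] [-1.9 -0.1  6.9]
clear 9.38 [ 0.4999 -0.0992  0.3594] [-0.1  0.5  0. ]
top 1485 [0.50485168 0.11315207 0.20135282] [0.63756947 0.1849795  0.21892488] [0.5742965  0.14925426 0.2095457 ]
scene 516 [0.50444383 0.11071227 0.20112039] [0.637159   0.18499944 0.21527499] [0.56978546 0.14018455 0.21018479]
(226.5, 263.5) (7.0, 11.0) [0.4601312  0.17901941 0.199     ]
```

View pics/crop2.png

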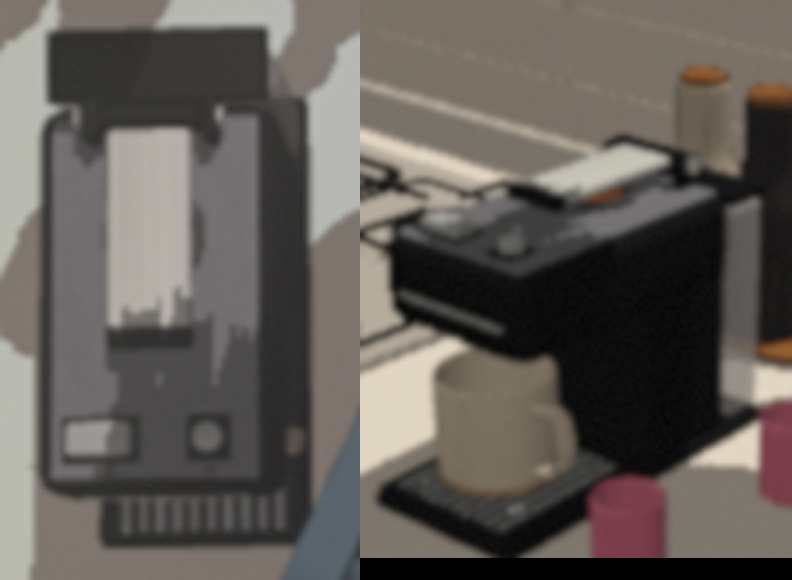

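The lever is shut: its face is at z 0.2095 and the paddle lies flat in the crop. The machine and mug have not moved. The long key, at crop (97,438), maps to about (0.459, 0.174), so I press it now.

Run:
```python
from h import *
x,y=.459,.174
env.move_linear([x,y,.36],v=.25); env.move_linear([x,y,.206],v=.12); env.sleep(.3); st('hover')
print(env.move_linear([x,y,.1925],v=.01,until_force=5)); st('pressed'); env.sleep(.2); st('hold')
```

```text
hover 12.47 [0.4592 0.174  0.2064] [-0.3  0.2  0.5]
True
pressed 13.59 [0.459 0.174 0.194] [-0.3 -0.3  3.7]
hold 13.79 [0.459 0.174 0.194] [0.1 0.2 5.9]
```

Run:
```python
from h import *
env.move_linear([.459,.174,.30],v=.1); env.move_linear([.42,-.10,.40],v=.25); env.sleep(.5); st('out')
f0=dict(np.load('pics/top.npz'));f=grab('top')
d=cv2.absdiff(f0['image'],f['image']).max(2); print('machine diff',(d[160:285,213:280]>40).sum())
for k,p in(('long',(229,264)),('short',(257,264))): print(k,[np.median(cloud(g)[p[1]-1:p[1]+2,p[0]-2:p[0]+3,2]) for g in(f0,f)])
P=cloud(f);print('lever',np.median(P[190:230,236:248,2]))
ticket.job_done()
```

```text
out 16.83 [ 0.42   -0.0998  0.4   ] [-0.7  0.4 -0.3]
machine diff 0
long [np.float64(0.19806073648887265), np.float64(0.1980617410582829)]
short [np.float64(0.19883572122451995), np.float64(0.1989204069392217)]
lever 0.2094657669826486
the job is handed in; nothing more can be done
```

The lever is fully down and the long key was pressed through its full 5 mm for the mug, then sprang back. The arm is withdrawn, the last top view shows the machine unmoved, and the job was handed in at about 17 s.

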